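# Nest the empty parts cups on the workshop bench

## Robot

A 6-joint arm with a two-finger parallel gripper is mounted at the origin on the work surface. World frame = base frame: x ahead of the robot, y to its left, z up, the work surface at z = 0. Lengths are in m, angles in degrees, forces in N, time in s.
With the tool pointing down it reaches from about 0.375 to 0.9 m from the base axis. Payload 3.1 kg.
Tool frame: the origin (TCP) lies at the very end of the fingers, on their centre line; the grasp point (between the pads) lies 19 mm behind it; z points along the fingers, y is the line along which they close (so a half turn about z gives the same grasp; the last joint's range is limited). The gripper opens to 87 mm and grips with 3 to 60 N. Pads are 19 mm wide; open, the fingers measure 117 mm over their backs; the gripper's body (75 mm by 190 mm) begins 51 mm behind the grasp point.
Start: joints at [66.091, 30.224, 82.088, -0, 67.689, -10.227], TCP at [0.148, 0.607, 0.197] pointing down, gripper open.
Joint ranges: [-176.69, 176.69], [-43.24, 126.21], [12.49, 139.97], [-82, 262], [0, 151.66], [-163.58, 163.58]. Speed limits (degrees/s): [159.86, 159.86, 180, 180, 180, 180].

## Interface

Orientations are given as a 3x3 rotation matrix whose columns are the frame's x, y, z axes.
In Python, from rig import bot gives the robot as it stands.
- The arm moves only by the tool move_arm, never from a script. Its argument "increments" is a list of rows, each an object with "xyz": the shift along the tool's x, y, z in mm, a list of three; "roll": the turn about the tool's z in rad; "grip": the opening in per cent of the stroke, from 0 (shut) to 100 (fully open). A call has 1 to 5 rows; each row shifts and turns the commanded pose from where the row before left it, along the tool's axes as they then stand; what a row does not reach is not made up. A row lasts 1/12 s, in which the tool goes at most 41.7 mm and 7.16 degrees, less where a joint would pass 70% of its speed; a pose out of reach is approached as far as the arm can. A call is refused whole if a number of a shift passes 41.7 or a number of a turn 0.125, either way. A call with a gripper value outside its range is refused whole. The fingers move at their own pace and stop on an object; the grip force is fixed at half the most. Time passes only in rows, so rows that do not move let the fingers close. It gives the time, the measured TCP pose, the force, the opening and the grip force at its end, in the units of the state.
- bot.read_state(): the state, without advancing time (a new reading comes with each control period).
- bot.capture(name): name is "scene" or "top"; returns (picture, depth): 480x640x3 uint8, red, green, blue; 480x640 float32, m along the optical axis (not along the pixel's ray), 0 where there is no reading.
- bot.camera_model(name): a dict with "intrinsics" (3x3 intrinsics, pixels), "D" ([k1, k2, p1, p2, k3] as OpenCV has them; the pictures are not rectified), "rvec" (rotation vector, rad) and "tvec" (3), from world to camera coordinates, as OpenCV has them. Camera axes: x right, y down, z forward; pixel columns grow to the right and rows downward; lengths in m; the calibration is good to about 2 mm. A picture is of the moment at which its call begins. camera_model takes no time and is no camera call.
- bot.hand_in(): hands the job in; it is judged then, once.
Trained networks look in the newest picture that a camera, given by its name, has taken for a name from the list of things; names that differ only in an ending like _2 or _b are one class to them, and where a whole thing is asked for, a point or a joint stands for the part that bears it (a point fixed in the world has none). Each returns a list of dicts, best first, with "conf" (0 to 1); they miss things now and then, are a little off and sometimes report something else, mostly with a low value. They report only what shows in the picture. A call takes as long as a camera call. They do not tell look-alikes from the thing itself.
- bot.spot_in(label, camera): "at" ([x, y, z] in m, in the coordinates of the camera as it stood for that picture, good to about 4 mm: the middle of the surface that is visible of it).
- bot.trace(label, camera): "mask" (480x640 bool, what is visible of it).
The state is a dict: "time_s": time; "joint_positions": joint angles; "qvel": joint speeds; "tau": joint torques, N m; "position": TCP position; "tcp_rot": TCP orientation; "force": force on the tool from outside, world axes, zero at the start; "moment": the same for the moment, N m; "opening": opening from 0.0 (shut) to 1.0 (fully open); "grasp_force": force on a finger pad.
Only numpy, scipy, OpenCV 4.12 (cv2) and the standard library are available. Lean on these libraries where they do the work, as an engineer would, in place of code of your own. Each camera call takes 0.05 s, during which the arm holds its last target. There are 200 camera calls.

## Task

Tidy the bench: nest the two empty blue parts cups, in either order, into the red cup on the steel plate, so that all three form one upright stack with each cup fully home in the one below. Leave the red cup standing where it is, and do not disturb the blue cup that holds brass nuts.

Things in the scene. Friction and masses are not known exactly. Their poses are not given: they have to be found in the camera images.
- red_cup: Empty red steel cup, loose, 120 g (varies), upright on a fixed steel plate 150 x 150 x 6 mm. All four cups have one shape: a cone, 36 mm across at the foot, 56 mm at 64 mm height, then a straight collar 62 mm across from 66 mm up to the rim at 84 mm; wall 2.5 mm, mouth 57 mm inside, raised inner floor 34 mm above the foot. Origin: centre of the underside; z up along the axis; yaw has no meaning.
- blue_cup_1: Empty blue steel cup, loose, upright on the bench, 120 g (varies), same shape and origin as the red cup. Fully home in another cup, its foot rests on that cup's raised floor: its origin is 34 mm above the lower cup's, side play 1 to 2 mm, and its collar stands wholly above the lower cup's rim.
- blue_cup_2: The other empty blue steel cup, loose, upright on the bench, 120 g (varies), same shape, origin and nesting as the first.
- nut_cup: Blue steel cup filled nearly to the rim with brass nuts, loose, upright on the bench, about 300 g, same shape and origin as the red cup. A bystander, to be left as it is.
Things that resemble listed ones, but are neither listed nor needed, are in the scene too. What is shaped like the blue_cup_1 but pink or turquoise is not meant.

How it is judged (in metres and radians):
At the end, for the whole second after the job is handed in: One blue empty cup stands 34 mm (within 8 mm) above the red cup and the other 68 mm (within 8 mm), both within 12 mm of its axis; all three are at rest and upright within about 10 degrees; the red cup is within 40 mm of where it started; the cup of nuts is upright and within 30 mm of its start (((z of blue_cup_1 in the frame of red_cup between 0.026 and 0.042 m and horizontal distance between each of blue_cup_1, blue_cup_2 and red_cup below 0.012 m and z of blue_cup_2 in the frame of red_cup between 0.06 and 0.076 m) or (z of blue_cup_2 in the frame of red_cup between 0.026 and 0.042 m and horizontal distance between each of blue_cup_2, blue_cup_1 and red_cup below 0.012 m and z of blue_cup_1 in the frame of red_cup between 0.06 and 0.076 m)) and angle between each of red_cup, blue_cup_1, blue_cup_2, nut_cup's own z axis and vertical below 0.17 rad and linear speed of each of red_cup, blue_cup_1, blue_cup_2 below 0.02 m/s and distance of red_cup from where it was at the start of the episode below 0.04 m and distance of nut_cup from where it was at the start of the episode below 0.03 m); the robot touches nothing.
It fails at once if the cup of brass nuts is moved more than 30 mm (distance of nut_cup from where it was at the start of the episode above 0.03 m).
It also fails if it takes over 58 s, if anything falls off the work surface, if the arm or the gripper's body presses on something with over 40 N, if the wrist force passes 120 N, or if a joint passes its speed limit or range.

## Working session

There is one attempt and no reset: what is moved stays moved. The work goes in short steps, Python scripts to look and compute and a tool call to move; the robot and the scene stay as the last step left them, time stands still between calls to the robot, and variables do not carry over. Pictures are saved under pics/ and viewed, at most 10 in all, crops included, and the job is handed in when it is done.

Besides the shell and the picture viewer there is one more tool, called after ">>>" as name(argument=value, ...), one argument or row to a line, values as JSON. move_arm: Moves the arm, as the interface text tells. Its arguments: {"type":"object","properties":{"increments":{"type":"array"}},"required":["increments"]}

```bash
mkdir -p pics; cat > h.py <<'E'
import numpy as np, cv2
from rig import bot
def cloud(n):
    p,d=bot.capture(n); m=bot.camera_model(n)
    K=np.array(m['intrinsics'],float);D=np.array(m['D'],float)
    R=cv2.Rodrigues(np.array(m['rvec'],float))[0];t=np.array(m['tvec'],float).ravel()
    v,u=np.mgrid[0:480,0:640]
    q=cv2.undistortPoints(np.stack([u,v],-1).reshape(-1,1,2).astype(np.float32),K,D).reshape(480,640,2)
    P=np.dstack([q*d[...,None],d]); W=(P-t)@R; W[d==0]=np.nan
    return p,d,W
E
python3 - <<'E'
from h import *
for n in('scene','top'):
    p,d,W=cloud(n); cv2.imwrite(f'pics/{n}0.png',p[...,::-1]); np.save(n+'0.npy',W)
    m=bot.camera_model(n);R=cv2.Rodrigues(np.array(m['rvec'],float))[0];print(n,-R.T@np.array(m['tvec']).ravel())
    hsv=cv2.cvtColor(p,cv2.COLOR_RGB2HSV)
    mask=((hsv[...,1]>80)&(np.nan_to_num(W[...,2])>0.015)).astype(np.uint8)
    k,l,s,c=cv2.connectedComponentsWithStats(mask)
    for i in range(1,k):
        if s[i,4]>150:
            w=W[l==i];z=np.nanmax(w[:,2]);top=w[w[:,2]>z-.012]
            print(s[i],'hue',np.median(hsv[l==i][:,0]),'z',z.round(3),'mn',np.nanpercentile(top,2,axis=0).round(3),'mx',np.nanpercentile(top,98,axis=0).round(3))
s=bot.read_state();print(s['time_s'],s['tcp_rot'],s['position'])
E
```

```text
scene [ 0.94552757 -0.27388965  0.72126539]
[ 457    0  107   84 5363] hue 107.0 z 0.18 mn [0.22  0.674 0.168] mx [0.282 0.73  0.179]
[406 110  42  19 339] hue 1.0 z 0.027 mn [0.307 0.333 0.016] mx [0.33  0.429 0.026]
[ 396  146   34   43 1092] hue 107.0 z 0.086 mn [0.42  0.198 0.074] mx [0.479 0.258 0.084]
[ 100  197   41   46 1336] hue 89.0 z 0.084 mn [ 0.262 -0.319  0.073] mx [ 0.323 -0.261  0.084]
[ 564  198   76   90 3454] hue 21.0 z 0.189 mn [0.75  0.329 0.177] mx [0.803 0.348 0.186]
[ 453  200   39   46 1216] hue 107.0 z 0.085 mn [0.584 0.202 0.073] mx [0.643 0.262 0.084]
[ 178  228   39   48 1291] hue 172.0 z 0.084 mn [ 0.401 -0.228  0.072] mx [ 0.462 -0.171  0.084]
[ 317  229   38   50 1401] hue 1.0 z 0.09 mn [ 0.523 -0.038  0.079] mx [0.583 0.022 0.09 ]
[ 105  246   44   47 1502] hue 107.0 z 0.086 mn [ 0.375 -0.341  0.074] mx [ 0.435 -0.283  0.084]
[ 129  291   45   50 1699] hue 88.0 z 0.085 mn [ 0.48  -0.336  0.074] mx [ 0.54  -0.278  0.084]
[ 468  299  137   93 7978] hue 19.0 z 0.073 mn [0.783 0.087 0.064] mx [0.89  0.244 0.071]
[  46  375  117  105 2735] hue 20.0 z 0.029
[... 853 characters left out ...]
07.0 z 0.088 mn [0.418 0.202 0.077] mx [0.476 0.26  0.088]
[407 249  36  35 783] hue 173.0 z 0.088 mn [ 0.399 -0.227  0.077] mx [ 0.458 -0.167  0.087]
[468 264  37  34 958] hue 107.0 z 0.089 mn [ 0.373 -0.34   0.077] mx [ 0.433 -0.281  0.088]
[ 85 322  54  15 664] hue 1.0 z 0.03 mn [0.303 0.336 0.019] mx [0.326 0.431 0.028]
[ 459  327   37   35 1011] hue 88.0 z 0.089 mn [ 0.26  -0.318  0.078] mx [ 0.32  -0.257  0.088]
[  0 353   6  44 169] hue 107.0 z 0.094 mn [0.213 0.554 0.083] mx [0.235 0.561 0.093]
0.1 [[-9.71621465e-01  2.36539756e-01 -8.20255656e-04]
 [ 2.36540891e-01  9.71619848e-01 -1.81053746e-03]
 [ 3.68712587e-04 -1.95318107e-03 -9.99998025e-01]] [0.14751103 0.60661006 0.19565827]
```

View pics/top0.png

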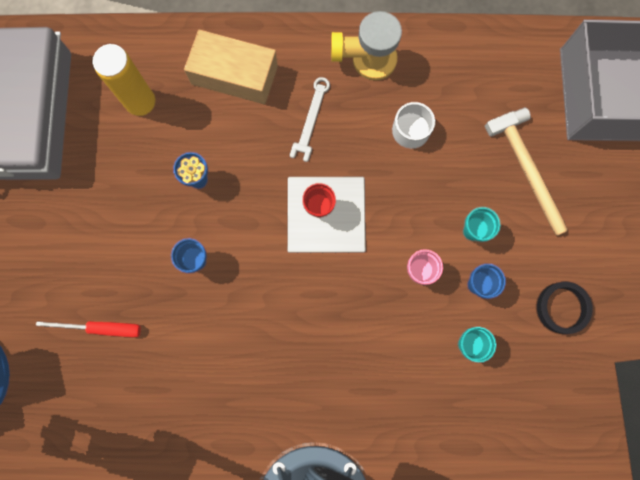

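View pics/scene0.png

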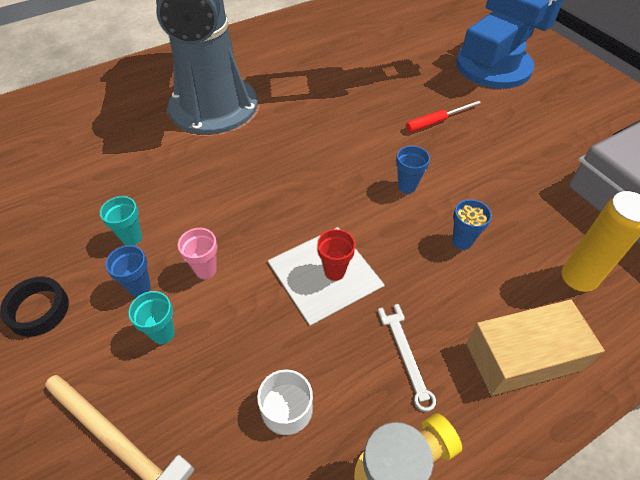

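The top view shows the nut cup at px (191,170), i.e. (0.611, 0.233). The empty blue cups are at px (189,256), (0.448, 0.230), and px (487,282), (0.404, -0.311). The red cup is at px (319,200), (0.552, -0.007), with its rim at z 0.09. The scene view agrees to within 2 mm. The pink and turquoise cups are decoys. I'm going to the first empty cup with the present yaw, which keeps the fingers clear of the neighbours at both cups.

>>> move_arm(
  increments=[
    {"xyz":[-25.4,-19.6,0],"roll":0,"grip":100},
    {"xyz":[-25.4,-19.6,0],"roll":0,"grip":100},
    {"xyz":[-25.4,-19.6,0],"roll":0,"grip":100},
    {"xyz":[-25.4,-19.6,0],"roll":0,"grip":100},
    {"xyz":[-25.4,-19.6,0],"roll":0,"grip":100},
  ],
)

```text
time_s: 0.52
position: [0.2483, 0.4805, 0.1961]
tcp_rot: [[-0.972, 0.236, -0.001], [0.236, 0.972, -0.001], [0.0, -0.001, -1.0]]
force: [0.6, 0.4, 0.2]
opening: 1.004
grasp_force: 0.0
```

>>> move_arm(
  increments=[
    {"xyz":[-25.4,-19.6,0],"roll":0,"grip":100},
    {"xyz":[-25.4,-19.6,0],"roll":0,"grip":100},
    {"xyz":[-25.4,-19.6,0],"roll":0,"grip":100},
    {"xyz":[-25.4,-19.6,0],"roll":0,"grip":100},
    {"xyz":[-25.4,-19.6,0],"roll":0,"grip":100},
  ],
)

```text
time_s: 0.93
position: [0.3487, 0.3552, 0.1963]
tcp_rot: [[-0.972, 0.236, -0.001], [0.236, 0.972, -0.0], [0.0, -0.001, -1.0]]
force: [0.0, -0.3, 0.1]
opening: 1.002
grasp_force: 0.0
```

>>> move_arm(
  increments=[
    {"xyz":[-25.4,-19.6,0],"roll":0,"grip":100},
    {"xyz":[-25.4,-19.6,0],"roll":0,"grip":100},
    {"xyz":[-25.4,-19.6,0],"roll":0,"grip":100},
    {"xyz":[-25.4,-19.6,0],"roll":0,"grip":100},
    {"xyz":[-25.4,-19.6,0],"roll":0,"grip":100},
  ],
)

```text
time_s: 1.35
position: [0.4489, 0.23, 0.1963]
tcp_rot: [[-0.972, 0.237, -0.001], [0.237, 0.972, -0.0], [0.001, -0.0, -1.0]]
force: [-0.2, 0.4, -0.2]
opening: 1.001
grasp_force: 0.0
```

>>> move_arm(
  increments=[
    {"xyz":[0,0,0],"roll":0,"grip":100},
    {"xyz":[0,0,0],"roll":0,"grip":100},
    {"xyz":[0,0,0],"roll":0,"grip":100},
  ],
)

```text
time_s: 1.6
position: [0.4477, 0.2315, 0.1962]
tcp_rot: [[-0.971, 0.237, -0.002], [0.237, 0.971, 0.0], [0.002, -0.0, -1.0]]
force: [-0.0, 0.5, 0.6]
opening: 0.999
grasp_force: 0.0
```

>>> move_arm(
  increments=[
    {"xyz":[0,0,30],"roll":0,"grip":100},
    {"xyz":[0,0,30],"roll":0,"grip":100},
    {"xyz":[0,0,30],"roll":0,"grip":100},
    {"xyz":[0,0,26],"roll":0,"grip":100},
    {"xyz":[0,0,24],"roll":0,"grip":100},
  ],
)

```text
time_s: 2.02
position: [0.4466, 0.2327, 0.0552]
tcp_rot: [[-0.972, 0.234, -0.001], [0.234, 0.972, -0.0], [0.001, -0.0, -1.0]]
force: [0.3, 1.0, -0.4]
opening: 1.0
grasp_force: 0.0
```

>>> move_arm(
  increments=[
    {"xyz":[0,0,0],"roll":0,"grip":100},
    {"xyz":[0,0,0],"roll":0,"grip":40},
    {"xyz":[0,0,0],"roll":0,"grip":40},
    {"xyz":[0,0,0],"roll":0,"grip":40},
    {"xyz":[0,0,0],"roll":0,"grip":40},
  ],
)

```text
time_s: 2.43
position: [0.4495, 0.2321, 0.0582]
tcp_rot: [[-0.972, 0.236, 0.003], [0.236, 0.972, 0.001], [-0.003, 0.002, -1.0]]
force: [0.0, -0.4, -1.2]
opening: 0.783
grasp_force: 0.0
```

>>> move_arm(
  increments=[
    {"xyz":[0,0,0],"roll":0,"grip":40},
    {"xyz":[0,0,0],"roll":0,"grip":40},
    {"xyz":[0,0,0],"roll":0,"grip":40},
    {"xyz":[0,0,0],"roll":0,"grip":40},
    {"xyz":[0,0,0],"roll":0,"grip":40},
  ],
)

```text
time_s: 2.85
position: [0.4484, 0.2314, 0.0566]
tcp_rot: [[-0.972, 0.237, 0.0], [0.237, 0.972, 0.0], [0.0, 0.0, -1.0]]
force: [0.4, -0.5, 0.3]
opening: 0.436
grasp_force: 0.2
```

The opening is past the 62 mm (0.71) where the collar should have stopped it, so I need to look.

```bash
python3 - <<'E'
from h import *
a=cloud('top')[0];b=cloud('scene')[0]
im=np.hstack([cv2.resize(a[180:330,100:290],None,fx=2,fy=2),cv2.resize(b[90:240,340:530],None,fx=2,fy=2)])
cv2.imwrite('pics/g1.png',im[...,::-1]);s=bot.read_state();print(s['opening'],s['grasp_force'],s['time_s'])
E
```

```text
0.41681474090897735 0.18069190000460367 2.95
```

View pics/g1.png

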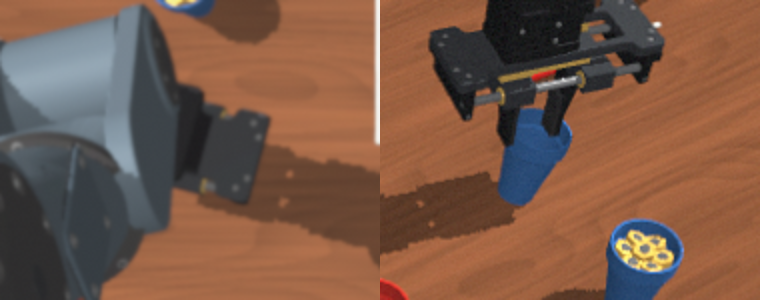

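```bash
python3 - <<'E'
from h import *
b,d,W=cloud('scene')
cv2.imwrite('pics/g2.png',cv2.resize(b[100:210,370:480],None,fx=5,fy=5,interpolation=cv2.INTER_CUBIC)[...,::-1])
hsv=cv2.cvtColor(b,cv2.COLOR_RGB2HSV)
m=(hsv[...,1]>80)&(abs(hsv[...,0].astype(int)-107)<8)&(W[...,2]>.005)&(W[...,2]<.15)
m[:,:380]=0;m[200:]=0;m[:,437:]=0
w=W[m]
for z in np.arange(0,.11,.01):
    q=w[(w[:,2]>z)&(w[:,2]<=z+.01)]
    if len(q)>5:print(z.round(2),len(q),np.percentile(q,3,axis=0).round(3),np.percentile(q,97,axis=0).round(3))
E
```

```text
0.0 27 [0.447 0.212 0.005] [0.468 0.233 0.01 ]
0.01 56 [0.444 0.212 0.011] [0.47  0.232 0.019]
0.02 67 [0.444 0.212 0.02 ] [0.472 0.235 0.03 ]
0.03 70 [0.444 0.212 0.03 ] [0.474 0.238 0.04 ]
0.04 115 [0.432 0.212 0.041] [0.476 0.262 0.05 ]
0.05 180 [0.427 0.213 0.05 ] [0.477 0.265 0.06 ]
0.06 168 [0.423 0.213 0.06 ] [0.481 0.269 0.069]
0.07 199 [0.423 0.211 0.07 ] [0.482 0.271 0.079]
0.08 132 [0.424 0.211 0.08 ] [0.482 0.263 0.088]
0.09 11 [0.438 0.202 0.091] [0.467 0.255 0.097]
```

View pics/g2.png

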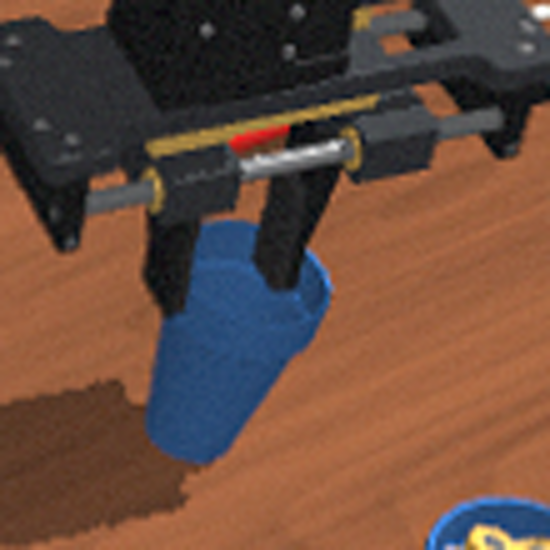

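```bash
python3 - <<'E'
from h import *
b,d,W=cloud('scene')
for u in (402,404,407,424,426,428): 
  for v in range(144,166,3): print((u,v),W[v,u].round(3),b[v,u])
s=bot.read_state();print(s['position'],s['opening'],s['grasp_force'],s['force'])
E
```

```text
(402, 144) [0.474 0.172 0.159] [36 36 40]
(402, 147) [0.448 0.199 0.119] [23 18 20]
(402, 150) [0.447 0.201 0.11 ] [13 11 14]
(402, 153) [0.446 0.203 0.101] [21 21 25]
(402, 156) [0.446 0.204 0.094] [26 24 26]
(402, 159) [0.449 0.203 0.089] [23 23 26]
(402, 162) [0.452 0.202 0.084] [75 48 36]
(402, 165) [0.438 0.217 0.057] [70 65 87]
(404, 144) [0.474 0.177 0.157] [44 45 48]
(404, 147) [0.453 0.198 0.124] [21 18 19]
(404, 150) [0.451 0.202 0.113] [17 16 15]
(404, 153) [0.451 0.203 0.106] [29 29 29]
(404, 156) [0.453 0.203 0.099] [17 23 24]
(404, 159) [0.453 0.204 0.091] [23 23 23]
(404, 162) [0.454 0.205 0.084] [27 31 39]
(404, 165) [0.444 0.216 0.063] [36 65 99]
(407, 144) [0.454 0.204 0.129] [27 24 25]
(407, 147) [0.454 0.204 0.122] [29 28 29]
(407, 150) [0.454 0.207 0.113] [39 39 36]
(407, 153) [0.452 0.209 0.103] [41 38 37]
(407, 156) [0.452 0.211 0.095] [42 44 42]
(407, 159) [0.451 0.213 0.086] [37 55 75]
(407, 162) [0.454 0.212 0.081] [ 41  70 113]
(407, 165) [0.455 0.212 0.074] [ 44  75 116]
(424, 144) [0.452 0.248 0.107] [32 39 35]
(424, 147) [0.455 0.247 0.102] [35 30 33]
(4
[... 361 characters left out ...]
0.247 0.1  ] [36 33 33]
(426, 153) [0.461 0.249 0.092] [38 39 38]
(426, 156) [0.463 0.249 0.085] [40 40 39]
(426, 159) [0.448 0.267 0.057] [ 37  72 117]
(426, 162) [0.453 0.264 0.054] [ 39  73 115]
(426, 165) [0.479 0.237 0.081] [ 50  84 133]
(428, 144) [0.463 0.247 0.116] [38 33 35]
(428, 147) [0.463 0.249 0.108] [41 38 40]
(428, 150) [0.464 0.25  0.101] [22 27 27]
(428, 153) [0.465 0.251 0.094] [16 24 22]
(428, 156) [0.465 0.252 0.086] [29 28 28]
(428, 159) [0.454 0.266 0.062] [ 44  83 132]
(428, 162) [0.459 0.263 0.06 ] [ 46  74 113]
(428, 165) [0.483 0.238 0.084] [ 43  77 121]
[0.44835307 0.23141829 0.05643506] 0.40419414161687167 0.19819022248157125 [-0.86883479 -0.70458573  0.64279076]
```

The picture and depth show the cup leaning about 10° against the left finger, with the right finger just inside its rim. The fingertips are at z≈0.083, not the 0.056 reported, so the true tip is about 27 mm higher than stated. Laterally it agrees. I'll let the cup back upright gently, then lift and re-measure.

>>> move_arm(
  increments=[
    {"xyz":[0,-3,0],"roll":0,"grip":40},
    {"xyz":[0,-3,0],"roll":0,"grip":40},
    {"xyz":[0,-3,0],"roll":0,"grip":40},
    {"xyz":[0,-3,0],"roll":0,"grip":40},
    {"xyz":[0,-2,0],"roll":0,"grip":40},
  ],
)

```text
time_s: 3.47
position: [0.4449, 0.2174, 0.0565]
tcp_rot: [[-0.972, 0.237, -0.0], [0.237, 0.972, -0.0], [0.0, -0.0, -1.0]]
force: [-1.5, 0.1, -0.3]
opening: 0.399
grasp_force: 0.0
```

>>> move_arm(
  increments=[
    {"xyz":[0,0,-5],"roll":0,"grip":40},
    {"xyz":[0,0,-15],"roll":0,"grip":40},
    {"xyz":[0,0,-20],"roll":0,"grip":100},
    {"xyz":[0,0,-20],"roll":0,"grip":100},
    {"xyz":[0,0,0],"roll":0,"grip":100},
  ],
)

```text
time_s: 3.88
position: [0.4478, 0.2186, 0.12]
tcp_rot: [[-0.972, 0.236, 0.007], [0.236, 0.972, 0.002], [-0.007, 0.004, -1.0]]
force: [0.3, -0.2, -0.8]
opening: 0.548
grasp_force: 0.0
```

>>> move_arm(
  increments=[
    {"xyz":[0,0,0],"roll":0,"grip":100},
    {"xyz":[0,0,0],"roll":0,"grip":100},
    {"xyz":[0,0,0],"roll":0,"grip":100},
    {"xyz":[0,0,0],"roll":0,"grip":100},
    {"xyz":[0,0,0],"roll":0,"grip":100},
  ],
)

```text
time_s: 4.3
position: [0.4445, 0.2177, 0.1157]
tcp_rot: [[-0.972, 0.237, -0.002], [0.237, 0.972, -0.0], [0.002, -0.001, -1.0]]
force: [0.2, -0.5, -0.3]
opening: 0.924
grasp_force: 0.0
```

```bash
cat >> h.py <<'E'
def look(c,r=.06,n='scene',hue=107,W=None):
    p,d,W=cloud(n); hsv=cv2.cvtColor(p,cv2.COLOR_RGB2HSV)
    m=(hsv[...,1]>80)&(abs(hsv[...,0].astype(int)-hue)<8)&(W[...,2]>.004)&(np.hypot(W[...,0]-c[0],W[...,1]-c[1])<r)
    w=W[m]
    for z in np.arange(0,.2,.01):
        q=w[(w[:,2]>z)&(w[:,2]<=z+.01)]
        if len(q)>5:print(z.round(2),len(q),np.percentile(q,3,axis=0).round(3),np.percentile(q,97,axis=0).round(3))
    return p,d,W
def dark(c,n,p,W,zmax=.2):
    m=(p.max(-1)<60)&(np.hypot(W[...,0]-c[0],W[...,1]-c[1])<.09)&(W[...,2]<zmax)&(W[...,2]>.03)
    w=W[m]; lo=np.nanpercentile(w[:,2],3);print('dark low',lo.round(3))
    for a in (-1,1):
        q=w[(a*(w[:,1]-c[1])>0)]
        if len(q):print(a,len(q),np.percentile(q,2,axis=0).round(3),np.percentile(q,98,axis=0).round(3))
E
python3 - <<'E'
from h import *
p,d,W=look((.45,.232))
s=bot.read_state();print(s['position'],s['opening'],s['time_s'])
dark(s['position'],'scene',p,W,.16)
cv2.imwrite('pics/g3.png',cv2.resize(p[60:230,340:510],None,fx=3,fy=3,interpolation=cv2.INTER_CUBIC)[...,::-1])
E
```

```text
0.0 24 [0.449 0.21  0.005] [0.468 0.228 0.01 ]
0.01 55 [0.443 0.208 0.01 ] [0.47  0.232 0.019]
0.02 56 [0.449 0.207 0.02 ] [0.471 0.234 0.029]
0.03 80 [0.428 0.206 0.031] [0.472 0.249 0.04 ]
0.04 145 [0.426 0.204 0.04 ] [0.474 0.253 0.05 ]
0.05 180 [0.424 0.203 0.05 ] [0.475 0.255 0.06 ]
0.06 219 [0.42 0.2  0.06] [0.479 0.258 0.07 ]
0.07 246 [0.42  0.199 0.07 ] [0.479 0.258 0.08 ]
0.08 126 [0.42  0.199 0.08 ] [0.479 0.259 0.084]
[0.44464647 0.21774597 0.11583206] 0.9508029239436818 4.35
dark low 0.142
-1 66 [0.425 0.167 0.141] [0.446 0.175 0.16 ]
1 84 [0.447 0.254 0.142] [0.467 0.261 0.159]
```

View pics/g3.png

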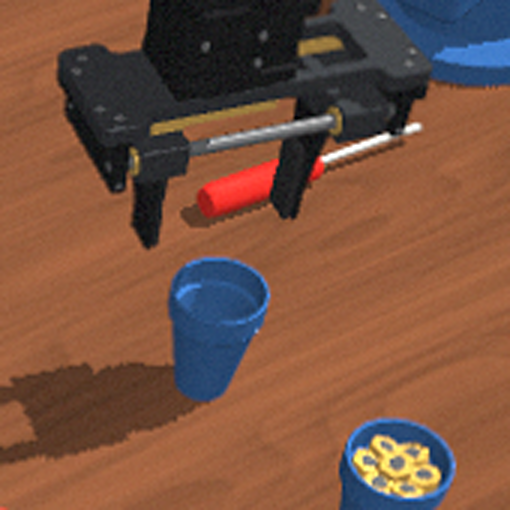

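The cup is upright again at (0.4495, 0.229). The tips are at z 0.142 against 0.116 reported, so the tool's z offset is +26 mm. I'll correct for that and grasp.

>>> move_arm(
  increments=[
    {"xyz":[-1,6,0],"roll":0,"grip":100},
    {"xyz":[-1,6,0],"roll":0,"grip":100},
    {"xyz":[0,0,0],"roll":0,"grip":100},
    {"xyz":[0,0,20],"roll":0,"grip":100},
    {"xyz":[0,0,20],"roll":0,"grip":100},
  ],
)

```text
time_s: 4.77
position: [0.4515, 0.2299, 0.0771]
tcp_rot: [[-0.972, 0.236, 0.004], [0.236, 0.972, 0.001], [-0.004, 0.002, -1.0]]
force: [-0.3, 0.4, 0.4]
opening: 1.003
grasp_force: 0.0
```

>>> move_arm(
  increments=[
    {"xyz":[0,0,16],"roll":0,"grip":100},
    {"xyz":[0,0,16],"roll":0,"grip":100},
    {"xyz":[0,0,13],"roll":0,"grip":100},
    {"xyz":[0,0,0],"roll":0,"grip":100},
    {"xyz":[0,0,0],"roll":0,"grip":50},
  ],
)

```text
time_s: 5.18
position: [0.4496, 0.2291, 0.0311]
tcp_rot: [[-0.972, 0.236, -0.001], [0.236, 0.972, -0.0], [0.001, -0.001, -1.0]]
force: [-0.6, -0.1, 0.4]
opening: 0.97
grasp_force: 0.0
```

>>> move_arm(
  increments=[
    {"xyz":[0,0,0],"roll":0,"grip":50},
    {"xyz":[0,0,0],"roll":0,"grip":50},
    {"xyz":[0,0,0],"roll":0,"grip":50},
    {"xyz":[0,0,0],"roll":0,"grip":50},
    {"xyz":[0,0,0],"roll":0,"grip":50},
  ],
)

```text
time_s: 5.6
position: [0.4506, 0.2293, 0.0323]
tcp_rot: [[-0.972, 0.237, 0.002], [0.237, 0.972, 0.001], [-0.002, 0.001, -1.0]]
force: [0.2, 1.1, 3.8]
opening: 0.697
grasp_force: 30.0
```

>>> move_arm(
  increments=[
    {"xyz":[0,0,0],"roll":0,"grip":50},
    {"xyz":[0,0,0],"roll":0,"grip":50},
  ],
)

```text
time_s: 5.77
position: [0.4506, 0.2293, 0.0323]
tcp_rot: [[-0.972, 0.237, 0.002], [0.237, 0.972, 0.001], [-0.002, 0.001, -1.0]]
force: [0.4, 0.8, 5.8]
opening: 0.702
grasp_force: 30.0
```

>>> move_arm(
  increments=[
    {"xyz":[0,0,-15],"roll":0,"grip":50},
    {"xyz":[0,0,-25],"roll":0,"grip":50},
    {"xyz":[0,0,-25],"roll":0,"grip":50},
    {"xyz":[0,0,-25],"roll":0,"grip":50},
    {"xyz":[0,0,-20],"roll":0,"grip":50},
  ],
)

```text
time_s: 6.18
position: [0.4496, 0.2289, 0.1428]
tcp_rot: [[-0.972, 0.236, -0.0], [0.236, 0.972, -0.0], [0.0, -0.0, -1.0]]
force: [0.2, -0.4, -0.8]
opening: 0.7
grasp_force: 30.0
```

>>> move_arm(
  increments=[
    {"xyz":[-15.7,-20.6,0],"roll":0,"grip":50},
    {"xyz":[-15.7,-20.6,0],"roll":0,"grip":50},
    {"xyz":[-15.7,-20.6,0],"roll":0,"grip":50},
    {"xyz":[-15.7,-20.6,0],"roll":0,"grip":50},
    {"xyz":[-15.7,-20.6,0],"roll":0,"grip":50},
  ],
)

```text
time_s: 6.6
position: [0.5014, 0.1093, 0.1412]
tcp_rot: [[-0.972, 0.236, -0.001], [0.236, 0.972, -0.0], [0.001, -0.0, -1.0]]
force: [-0.5, 0.4, -1.0]
opening: 0.699
grasp_force: 30.0
```

>>> move_arm(
  increments=[
    {"xyz":[-15.7,-20.6,0],"roll":0,"grip":50},
    {"xyz":[-15.7,-20.6,0],"roll":0,"grip":50},
    {"xyz":[-15.7,-20.6,0],"roll":0,"grip":50},
    {"xyz":[-15.7,-20.6,0],"roll":0,"grip":50},
    {"xyz":[-15.7,-20.6,0],"roll":0,"grip":50},
  ],
)

```text
time_s: 7.02
position: [0.5532, -0.0094, 0.1409]
tcp_rot: [[-0.972, 0.237, -0.002], [0.237, 0.972, 0.0], [0.002, -0.0, -1.0]]
force: [-0.2, -0.0, -1.4]
opening: 0.701
grasp_force: 30.0
```

>>> move_arm(
  increments=[
    {"xyz":[0,0,0],"roll":0,"grip":50},
    {"xyz":[0,0,0],"roll":0,"grip":50},
    {"xyz":[0,0,0],"roll":0,"grip":50},
  ],
)

```text
time_s: 7.27
position: [0.5525, -0.0078, 0.1409]
tcp_rot: [[-0.971, 0.237, -0.003], [0.237, 0.971, 0.001], [0.003, 0.0, -1.0]]
force: [-0.4, 0.4, -0.9]
opening: 0.699
grasp_force: 30.0
```

```bash
python3 - <<'E'
from h import *
p,d,W=look((.553,-.008)); print('red'); look((.553,-.008),hue=1)
s=bot.read_state();print(s['position'],s['opening'],s['time_s'],s['force'])
cv2.imwrite('pics/g4.png',cv2.resize(p[130:300,250:420],None,fx=3,fy=3,interpolation=cv2.INTER_CUBIC)[...,::-1])
E
```

```text
0.11 49 [ 0.555 -0.027  0.111] [0.57 0.   0.12]
0.12 66 [ 0.554 -0.028  0.12 ] [ 0.571 -0.001  0.129]
0.13 81 [ 0.532 -0.03   0.13 ] [0.573 0.    0.14 ]
0.14 215 [ 0.529 -0.031  0.14 ] [0.574 0.013 0.15 ]
0.15 240 [ 0.527 -0.033  0.15 ] [0.576 0.015 0.16 ]
0.16 256 [ 0.526 -0.033  0.16 ] [0.577 0.016 0.17 ]
0.17 290 [ 0.523 -0.038  0.17 ] [0.581 0.02  0.18 ]
0.18 244 [ 0.535 -0.039  0.181] [0.582 0.02  0.19 ]
0.19 116 [ 0.522 -0.038  0.19 ] [0.581 0.022 0.193]
red
0.0 10 [ 0.562 -0.022  0.006] [ 0.57  -0.005  0.01 ]
0.01 43 [ 0.554 -0.026  0.01 ] [0.572 0.002 0.02 ]
0.02 45 [ 0.556 -0.028  0.021] [0.574 0.001 0.029]
0.03 159 [ 0.531 -0.029  0.031] [0.575 0.012 0.04 ]
0.04 164 [ 0.53 -0.03  0.04] [0.576 0.015 0.049]
0.05 177 [ 0.528 -0.032  0.05 ] [0.578 0.016 0.059]
0.06 121 [ 0.526 -0.032  0.06 ] [0.579 0.02  0.07 ]
0.07 161 [ 0.525 -0.037  0.07 ] [0.583 0.021 0.08 ]
0.08 220 [ 0.526 -0.038  0.081] [0.583 0.022 0.089]
[ 0.55255455 -0.00713726  0.14116082] 0.7001264999011958 7.3667 [-0.23767239 -0.81931503 -0.92080751]
```

View pics/g4.png

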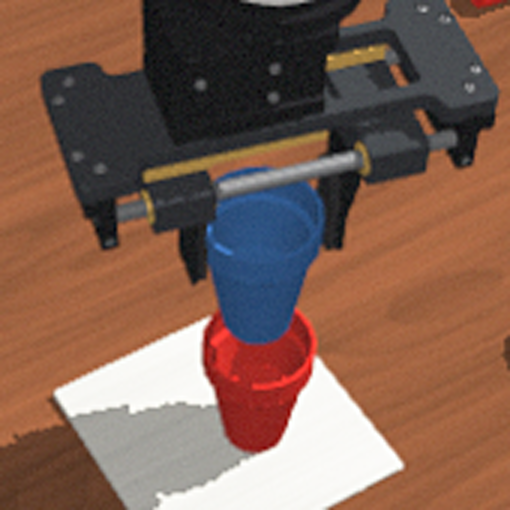

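The blue cup hangs level, concentric with the red cup to about 1 mm, with its rim at z 0.193. Fully home puts the rim at 0.124, so it has to go down about 69 mm.

>>> move_arm(
  increments=[
    {"xyz":[0,0,12],"roll":0,"grip":50},
    {"xyz":[0,0,12],"roll":0,"grip":50},
    {"xyz":[0,0,12],"roll":0,"grip":50},
    {"xyz":[0,0,10],"roll":0,"grip":50},
    {"xyz":[0,0,10],"roll":0,"grip":50},
  ],
)

```text
time_s: 7.78
position: [0.5532, -0.0073, 0.0849]
tcp_rot: [[-0.972, 0.235, -0.001], [0.235, 0.972, 0.0], [0.001, 0.0, -1.0]]
force: [0.5, 0.1, -0.5]
opening: 0.703
grasp_force: 30.0
```

>>> move_arm(
  increments=[
    {"xyz":[0,0,4],"roll":0,"grip":50},
    {"xyz":[0,0,4],"roll":0,"grip":50},
    {"xyz":[0,0,3],"roll":0,"grip":50},
    {"xyz":[0,0,0],"roll":0,"grip":50},
  ],
)

```text
time_s: 8.12
position: [0.5536, -0.0081, 0.0742]
tcp_rot: [[-0.972, 0.236, -0.0], [0.236, 0.972, 0.0], [0.0, 0.0, -1.0]]
force: [0.1, 0.6, -1.0]
opening: 0.702
grasp_force: 30.0
```

>>> move_arm(
  increments=[
    {"xyz":[0,0,1.5],"roll":0,"grip":50},
    {"xyz":[0,0,0],"roll":0,"grip":100},
    {"xyz":[0,0,0],"roll":0,"grip":100},
    {"xyz":[0,0,0],"roll":0,"grip":100},
    {"xyz":[0,0,0],"roll":0,"grip":100},
  ],
)

```text
time_s: 8.53
position: [0.5541, -0.0084, 0.0735]
tcp_rot: [[-0.972, 0.237, 0.001], [0.237, 0.972, -0.0], [-0.001, 0.0, -1.0]]
force: [0.3, -0.4, 0.2]
opening: 0.915
grasp_force: 0.0
```

>>> move_arm(
  increments=[
    {"xyz":[0,0,0],"roll":0,"grip":100},
    {"xyz":[0,0,0],"roll":0,"grip":100},
    {"xyz":[0,0,-15],"roll":0,"grip":100},
    {"xyz":[0,0,-25],"roll":0,"grip":100},
    {"xyz":[0,0,-30],"roll":0,"grip":100},
  ],
)

```text
time_s: 8.95
position: [0.5521, -0.0079, 0.1423]
tcp_rot: [[-0.972, 0.237, -0.005], [0.237, 0.972, 0.001], [0.005, -0.0, -1.0]]
force: [0.8, -0.6, 0.2]
opening: 1.0
grasp_force: 0.0
```

>>> move_arm(
  increments=[
    {"xyz":[0,0,0],"roll":0,"grip":100},
    {"xyz":[0,0,0],"roll":0,"grip":100},
  ],
)

```text
time_s: 9.12
position: [0.5552, -0.0085, 0.1449]
tcp_rot: [[-0.972, 0.236, 0.004], [0.236, 0.972, -0.001], [-0.005, 0.0, -1.0]]
force: [-0.0, 0.3, -0.9]
opening: 0.999
grasp_force: 0.0
```

```bash
python3 - <<'E'
from h import *
look((.553,-.008)); print('red'); look((.553,-.008),hue=1); print('B'); look((.404,-.311),.045)
s=bot.read_state();print(s['position'],s['opening'],s['time_s'],s['force'])
E
```

```text
0.07 151 [ 0.53  -0.013  0.071] [0.549 0.013 0.08 ]
0.08 150 [ 0.528 -0.029  0.08 ] [0.577 0.015 0.09 ]
0.09 215 [ 0.527 -0.033  0.09 ] [0.579 0.016 0.099]
0.1 279 [ 0.524 -0.036  0.101] [0.582 0.02  0.11 ]
0.11 287 [ 0.523 -0.039  0.11 ] [0.582 0.02  0.12 ]
0.12 184 [ 0.523 -0.038  0.12 ] [0.582 0.021 0.124]
red
0.0 12 [ 0.56  -0.024  0.008] [ 0.571 -0.003  0.01 ]
0.01 40 [ 0.554 -0.027  0.011] [0.573 0.001 0.019]
0.02 49 [ 0.556 -0.028  0.02 ] [ 0.574 -0.     0.029]
0.03 54 [ 0.555 -0.03   0.03 ] [0.576 0.002 0.04 ]
0.04 59 [ 0.557 -0.031  0.041] [0.577 0.003 0.049]
0.05 67 [ 0.556 -0.033  0.05 ] [0.578 0.005 0.06 ]
0.06 39 [ 0.556 -0.034  0.06 ] [0.58  0.015 0.069]
0.07 110 [ 0.55  -0.037  0.07 ] [0.583 0.012 0.079]
0.08 161 [ 0.547 -0.038  0.08 ] [0.584 0.014 0.089]
0.17 8 [ 0.537 -0.063  0.171] [0.571 0.034 0.179]
B
0.0 30 [ 0.415 -0.327  0.004] [ 0.423 -0.297  0.01 ]
0.01 57 [ 0.414 -0.328  0.011] [ 0.425 -0.294  0.02 ]
0.02 64 [ 0.414 -0.33   0.021] [ 0.426 -0.293  0.03 ]
0.03 188 [ 0.382 -0.329  0.03 ] [ 0.428 -0.295  0.04 ]
0.04 194 [ 0.38  -0.333  0.04 ] [ 0.429 -0.291  0.049]
0.05 234 [ 0.379 -0.335  0.05 ] [ 0.431 -0.29   0.06 ]
0.06 284 [ 0.376 -0.338  0.06 ] [ 0.434 -0.287  0.07 ]
0.07 314 [ 0.376 -0.34   0.07 ] [ 0.435 -0.285  0.08 ]
0.08 197 [ 0.375 -0.341  0.08 ] [ 0.435 -0.283  0.085]
[ 0.55265672 -0.00802278  0.14206241] 1.00398538696435 9.2667 [-0.73515304  0.66369438 -0.29124496]
```

The first cup is home, with its rim at 0.124. Next is the second blue cup at (0.4045, -0.312).

>>> move_arm(
  increments=[
    {"xyz":[7.2,-33,0],"roll":0,"grip":100},
    {"xyz":[7.2,-33,0],"roll":0,"grip":100},
    {"xyz":[7.2,-33,0],"roll":0,"grip":100},
    {"xyz":[7.2,-33,0],"roll":0,"grip":100},
    {"xyz":[7.2,-33,0],"roll":0,"grip":100},
  ],
)

```text
time_s: 9.68
position: [0.4779, -0.1606, 0.1417]
tcp_rot: [[-0.972, 0.236, -0.003], [0.236, 0.972, 0.002], [0.003, 0.001, -1.0]]
force: [1.2, -0.3, 0.8]
opening: 0.998
grasp_force: 0.0
```

>>> move_arm(
  increments=[
    {"xyz":[7.2,-33,0],"roll":0,"grip":100},
    {"xyz":[7.2,-33,0],"roll":0,"grip":100},
    {"xyz":[7.2,-33,0],"roll":0,"grip":100},
    {"xyz":[7.2,-33,0],"roll":0,"grip":100},
    {"xyz":[7.2,-33,0],"roll":0,"grip":100},
  ],
)

```text
time_s: 10.1
position: [0.404, -0.3124, 0.1417]
tcp_rot: [[-0.972, 0.237, -0.002], [0.237, 0.972, 0.003], [0.003, 0.002, -1.0]]
force: [0.7, 0.1, -0.9]
opening: 1.002
grasp_force: 0.0
```

>>> move_arm(
  increments=[
    {"xyz":[0,0,0],"roll":0,"grip":100},
    {"xyz":[0,0,0],"roll":0,"grip":100},
    {"xyz":[0,0,0],"roll":0,"grip":100},
    {"xyz":[0,0,0],"roll":0,"grip":100},
  ],
)

```text
time_s: 10.43
position: [0.4056, -0.3101, 0.1423]
tcp_rot: [[-0.972, 0.235, -0.001], [0.235, 0.972, 0.002], [0.002, 0.002, -1.0]]
force: [0.4, 0.3, 0.4]
opening: 1.003
grasp_force: 0.0
```

```bash
python3 - <<'E'
from h import *
p,d,W=cloud('scene')
s=bot.read_state();print(s['position'],s['opening'],s['time_s'],s['force'])
dark(s['position'],'scene',p,W,.19)
cv2.imwrite('pics/g5.png',cv2.resize(p[120:350,40:270],None,fx=2.5,fy=2.5,interpolation=cv2.INTER_CUBIC)[...,::-1])
E
```

```text
[ 0.40580397 -0.31008067  0.14251269] 0.9955650323664385 10.4833 [ 0.2458228  -1.51502265  0.57795831]
dark low 0.168
-1 143 [ 0.387 -0.364  0.167] [ 0.406 -0.351  0.189]
1 85 [ 0.411 -0.27   0.169] [ 0.43  -0.258  0.189]
```

View pics/g5.png

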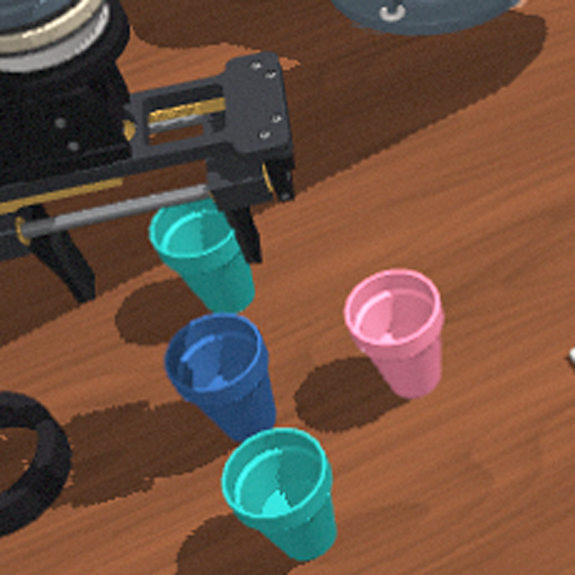

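The gripper is open above blue cup B at crop px (220,370). The tips are at z 0.168, which confirms the +26 mm offset, and they are centred on the cup with the turquoise and pink cups clear. Descending and gripping.

>>> move_arm(
  increments=[
    {"xyz":[0,-1,26],"roll":0,"grip":100},
    {"xyz":[0,0,26],"roll":0,"grip":100},
    {"xyz":[0,0,22],"roll":0,"grip":100},
    {"xyz":[0,0,20],"roll":0,"grip":100},
    {"xyz":[0,0,17],"roll":0,"grip":100},
  ],
)

```text
time_s: 10.9
position: [0.4058, -0.311, 0.0307]
tcp_rot: [[-0.972, 0.234, -0.001], [0.234, 0.972, 0.001], [0.001, 0.001, -1.0]]
force: [-0.5, 0.8, 0.3]
opening: 0.998
grasp_force: 0.0
```

>>> move_arm(
  increments=[
    {"xyz":[0,0,0],"roll":0,"grip":100},
    {"xyz":[0,0,0],"roll":0,"grip":50},
    {"xyz":[0,0,0],"roll":0,"grip":50},
    {"xyz":[0,0,0],"roll":0,"grip":50},
    {"xyz":[0,0,0],"roll":0,"grip":50},
  ],
)

```text
time_s: 11.32
position: [0.4062, -0.3133, 0.0333]
tcp_rot: [[-0.972, 0.236, 0.002], [0.236, 0.972, -0.002], [-0.002, -0.002, -1.0]]
force: [-0.8, -0.2, -0.2]
opening: 0.784
grasp_force: 0.0
```

>>> move_arm(
  increments=[
    {"xyz":[0,0,0],"roll":0,"grip":50},
    {"xyz":[0,0,0],"roll":0,"grip":50},
    {"xyz":[0,0,0],"roll":0,"grip":50},
    {"xyz":[0,0,0],"roll":0,"grip":50},
  ],
)

```text
time_s: 11.65
position: [0.406, -0.3132, 0.033]
tcp_rot: [[-0.972, 0.237, 0.001], [0.237, 0.972, -0.001], [-0.002, -0.001, -1.0]]
force: [-0.0, 1.7, 6.6]
opening: 0.712
grasp_force: 30.0
```

>>> move_arm(
  increments=[
    {"xyz":[0,0,-25],"roll":0,"grip":50},
    {"xyz":[0,0,-30],"roll":0,"grip":50},
    {"xyz":[0,0,-30],"roll":0,"grip":50},
    {"xyz":[0,0,-30],"roll":0,"grip":50},
    {"xyz":[0,0,-30],"roll":0,"grip":50},
  ],
)

```text
time_s: 12.07
position: [0.4049, -0.3124, 0.1782]
tcp_rot: [[-0.972, 0.237, -0.001], [0.237, 0.972, 0.001], [0.001, 0.0, -1.0]]
force: [0.6, -0.5, -0.9]
opening: 0.71
grasp_force: 30.0
```

>>> move_arm(
  increments=[
    {"xyz":[-7.2,33,0],"roll":0,"grip":50},
    {"xyz":[-7.2,33,0],"roll":0,"grip":50},
    {"xyz":[-7.2,33,0],"roll":0,"grip":50},
    {"xyz":[-7.2,33,0],"roll":0,"grip":50},
    {"xyz":[-7.2,33,0],"roll":0,"grip":50},
  ],
)

```text
time_s: 12.48
position: [0.4794, -0.1596, 0.177]
tcp_rot: [[-0.971, 0.237, -0.0], [0.237, 0.971, 0.0], [0.0, 0.0, -1.0]]
force: [0.9, 0.3, -1.0]
opening: 0.712
grasp_force: 30.0
```

>>> move_arm(
  increments=[
    {"xyz":[-7.2,33,0],"roll":0,"grip":50},
    {"xyz":[-7.2,33,0],"roll":0,"grip":50},
    {"xyz":[-7.2,33,0],"roll":0,"grip":50},
    {"xyz":[-7.2,33,0],"roll":0,"grip":50},
    {"xyz":[-7.2,33,0],"roll":0,"grip":50},
  ],
)

```text
time_s: 12.9
position: [0.5534, -0.0076, 0.1768]
tcp_rot: [[-0.972, 0.237, -0.001], [0.237, 0.972, -0.0], [0.001, -0.0, -1.0]]
force: [0.9, -0.4, -1.2]
opening: 0.712
grasp_force: 30.0
```

>>> move_arm(
  increments=[
    {"xyz":[0,0,0],"roll":0,"grip":50},
    {"xyz":[0,0,0],"roll":0,"grip":50},
    {"xyz":[0,0,0],"roll":0,"grip":50},
    {"xyz":[0,0,0],"roll":0,"grip":50},
  ],
)

```text
time_s: 13.23
position: [0.5527, -0.0101, 0.1768]
tcp_rot: [[-0.971, 0.238, -0.001], [0.238, 0.971, -0.0], [0.001, -0.0, -1.0]]
force: [-0.0, -0.9, -1.2]
opening: 0.711
grasp_force: 30.0
```

```bash
python3 - <<'E'
from h import *
look((.553,-.008))
s=bot.read_state();print(s['position'],s['opening'],s['time_s'],s['force'])
E
```

```text
0.07 150 [ 0.53  -0.013  0.071] [0.549 0.012 0.08 ]
0.08 154 [ 0.528 -0.024  0.08 ] [0.576 0.015 0.09 ]
0.09 157 [ 0.527 -0.033  0.09 ] [0.579 0.016 0.099]
0.1 169 [ 0.525 -0.037  0.1  ] [0.582 0.02  0.11 ]
0.11 199 [ 0.525 -0.039  0.11 ] [0.583 0.02  0.12 ]
0.12 133 [ 0.527 -0.038  0.12 ] [0.583 0.021 0.124]
0.14 48 [ 0.551 -0.028  0.142] [ 0.57  -0.003  0.15 ]
0.15 82 [ 0.551 -0.03   0.15 ] [ 0.572 -0.002  0.16 ]
0.16 81 [ 0.553 -0.032  0.16 ] [ 0.573 -0.002  0.17 ]
0.17 151 [ 0.53  -0.033  0.171] [0.574 0.008 0.179]
0.18 234 [ 0.528 -0.034  0.18 ] [0.575 0.011 0.19 ]
0.19 268 [ 0.527 -0.035  0.19 ] [0.577 0.013 0.2  ]
[ 0.55280655 -0.01034287  0.17687506] 0.7108674428346071 13.2833 [ 0.72894642 -1.02964249 -1.51812829]
```

>>> move_arm(
  increments=[
    {"xyz":[-0.5,2.2,12],"roll":0,"grip":50},
    {"xyz":[0,0,10],"roll":0,"grip":50},
    {"xyz":[0,0,10],"roll":0,"grip":50},
    {"xyz":[0,0,10],"roll":0,"grip":50},
    {"xyz":[0,0,10],"roll":0,"grip":50},
  ],
)

```text
time_s: 13.7
position: [0.5541, -0.0077, 0.1239]
tcp_rot: [[-0.971, 0.237, -0.001], [0.237, 0.971, 0.0], [0.001, -0.0, -1.0]]
force: [1.3, 1.4, -2.1]
opening: 0.708
grasp_force: 30.0
```

>>> move_arm(
  increments=[
    {"xyz":[0,0,6],"roll":0,"grip":50},
    {"xyz":[0,0,5],"roll":0,"grip":50},
    {"xyz":[0,0,4],"roll":0,"grip":50},
    {"xyz":[0,0,2],"roll":0,"grip":50},
    {"xyz":[0,0,0],"roll":0,"grip":50},
  ],
)

```text
time_s: 14.12
position: [0.5544, -0.0071, 0.1077]
tcp_rot: [[-0.972, 0.236, -0.0], [0.236, 0.972, 0.0], [0.001, -0.0, -1.0]]
force: [-0.0, 0.0, -1.3]
opening: 0.709
grasp_force: 30.0
```

```bash
python3 - <<'E'
from h import *
look((.553,-.008))
s=bot.read_state();print(s['position'],s['opening'],s['time_s'],s['force'])
E
```

```text
0.08 25 [ 0.548 -0.033  0.083] [0.577 0.002 0.09 ]
0.09 73 [ 0.535 -0.034  0.09 ] [ 0.579 -0.002  0.099]
0.1 165 [ 0.531 -0.037  0.104] [0.583 0.013 0.11 ]
0.11 298 [ 0.53  -0.039  0.11 ] [0.583 0.014 0.12 ]
0.12 317 [ 0.529 -0.037  0.12 ] [0.582 0.016 0.13 ]
0.13 248 [ 0.527 -0.038  0.13 ] [0.58 0.02 0.14]
0.14 218 [ 0.538 -0.039  0.14 ] [0.583 0.021 0.15 ]
0.15 263 [ 0.524 -0.038  0.15 ] [0.584 0.021 0.158]
[ 0.5546146  -0.00712686  0.10803474] 0.7135440424137559 14.1667 [-0.4270315  -0.51745693 -0.75904873]
```

>>> move_arm(
  increments=[
    {"xyz":[0,0,0.5],"roll":0,"grip":50},
    {"xyz":[0,0,0],"roll":0,"grip":100},
    {"xyz":[0,0,0],"roll":0,"grip":100},
    {"xyz":[0,0,0],"roll":0,"grip":100},
    {"xyz":[0,0,0],"roll":0,"grip":100},
  ],
)

```text
time_s: 14.58
position: [0.5549, -0.0072, 0.108]
tcp_rot: [[-0.972, 0.236, 0.001], [0.236, 0.972, -0.0], [-0.001, 0.0, -1.0]]
force: [-0.1, 0.1, 0.3]
opening: 0.929
grasp_force: 0.0
```

>>> move_arm(
  increments=[
    {"xyz":[0,0,0],"roll":0,"grip":100},
    {"xyz":[0,0,0],"roll":0,"grip":100},
    {"xyz":[0,0,-15],"roll":0,"grip":100},
    {"xyz":[0,0,-25],"roll":0,"grip":100},
    {"xyz":[0,0,-30],"roll":0,"grip":100},
  ],
)

```text
time_s: 15.0
position: [0.5529, -0.0069, 0.1767]
tcp_rot: [[-0.972, 0.237, -0.005], [0.237, 0.972, 0.001], [0.005, -0.0, -1.0]]
force: [0.1, -0.4, 0.7]
opening: 0.994
grasp_force: 0.0
```

>>> move_arm(
  increments=[
    {"xyz":[0,0,-15],"roll":0,"grip":100},
    {"xyz":[0,0,0],"roll":0,"grip":100},
    {"xyz":[0,0,0],"roll":0,"grip":100},
    {"xyz":[0,0,0],"roll":0,"grip":100},
    {"xyz":[0,0,0],"roll":0,"grip":100},
  ],
)

```text
time_s: 15.42
position: [0.5532, -0.0069, 0.191]
tcp_rot: [[-0.972, 0.237, -0.003], [0.237, 0.972, 0.001], [0.003, -0.0, -1.0]]
force: [-0.0, 0.3, -0.8]
opening: 1.002
grasp_force: 0.0
```

```bash
python3 - <<'E'
from h import *
p,d,W=look((.553,-.008)); print('red');look((.553,-.008),hue=1)
s=bot.read_state();print(s['position'],s['opening'],s['time_s'],s['force'])
cv2.imwrite('pics/g6.png',cv2.resize(p[100:300,240:500],None,fx=3,fy=3,interpolation=cv2.INTER_CUBIC)[...,::-1])
E
```

```text
0.08 26 [ 0.532 -0.033  0.084] [0.578 0.002 0.09 ]
0.09 74 [ 0.534 -0.034  0.09 ] [ 0.579 -0.001  0.099]
0.1 172 [ 0.531 -0.037  0.103] [0.582 0.013 0.11 ]
0.11 289 [ 0.531 -0.039  0.11 ] [0.583 0.015 0.12 ]
0.12 338 [ 0.529 -0.038  0.12 ] [0.582 0.016 0.129]
0.13 292 [ 0.526 -0.031  0.13 ] [0.581 0.021 0.14 ]
0.14 319 [ 0.525 -0.038  0.14 ] [0.584 0.021 0.15 ]
0.15 326 [ 0.524 -0.037  0.15 ] [0.584 0.022 0.157]
red
0.0 10 [ 0.56  -0.024  0.006] [ 0.571 -0.006  0.01 ]
0.01 46 [ 0.555 -0.027  0.011] [0.572 0.001 0.02 ]
0.02 46 [ 0.556 -0.029  0.021] [0.574 0.001 0.03 ]
0.03 51 [ 0.555 -0.029  0.03 ] [0.576 0.    0.039]
0.04 62 [ 0.556 -0.031  0.041] [0.577 0.003 0.049]
0.05 64 [ 0.556 -0.033  0.05 ] [0.579 0.002 0.059]
0.06 43 [ 0.535 -0.034  0.06 ] [0.579 0.017 0.07 ]
0.07 109 [ 0.552 -0.038  0.07 ] [0.584 0.012 0.08 ]
0.08 160 [ 0.546 -0.038  0.08 ] [0.583 0.014 0.089]
[ 0.55352819 -0.00701784  0.19111269] 1.0002598736159463 15.5167 [-0.33970681  0.29434204  0.98077613]
```

View pics/g6.png

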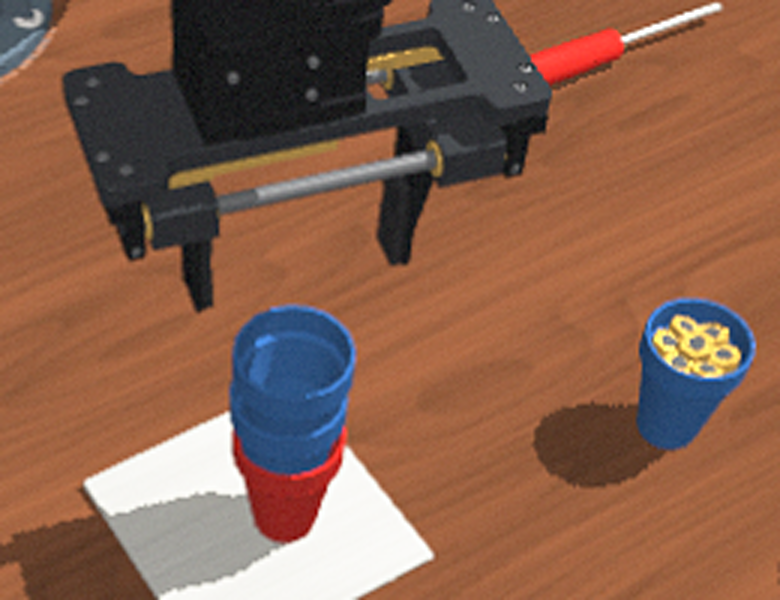

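The stack is upright and fully home, with its top rim at 0.157–0.158. The gripper is clear and the nut cup is untouched.

```bash
python3 -c "
from rig import bot
print(bot.hand_in())"
```

```text
the job is handed in; nothing more can be done
None
```

Both empty blue cups are nested fully home in the red cup, which did not move; the nut cup was untouched and the job is handed in at about 15.5 s, though my first grasp briefly tilted one cup because the reported tool height was 26 mm too low.

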